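# Put the lids back on the kitchen canisters

## Robot

A 7-joint arm with a two-finger parallel gripper is mounted at the origin on the work surface. World frame = base frame: x ahead of the robot, y to its left, z up, the work surface at z = 0. Lengths are in m, angles in rad, forces in N, time in s.
With the tool pointing down it reaches from about 0.425 to 0.825 m from the base axis. Payload 3.6 kg.
Tool frame: the origin (TCP) lies at the very end of the fingers, on their centre line; the grasp point (between the pads) lies 19 mm behind it; z points along the fingers, y is the line along which they close (so a half turn about z gives the same grasp; the last joint's range is limited). The gripper opens to 85 mm and grips with 20 to 120 N. Pads are 22 mm wide; open, the fingers measure 114 mm over their backs; the gripper's body (76 mm by 85 mm) begins 54 mm behind the grasp point. The pads swing forward as they close: fully open they stand 13 mm farther back than shut.
Start: joints at [1.272, 0.615, -0.013, 1.423, 0.008, 1.103, -0.04], TCP at [0.175, -0.626, 0.231] pointing down, gripper open.
Joint ranges: [-3.12, 3.12], [-0.3, 2.06], [-1.34, 1.32], [0.26, 2.42], [-1.36, 4.5], [0.01, 1.98], [-2.84, 2.84]. Speed limits (rad/s): [2.79, 2.79, 3.14, 3.14, 3.14, 3.14, 3.14].

## Interface

Orientations are given as a unit quaternion [x, y, z, w].
In Python, from station import arm, imaging, finish_job gives the robot as it stands. Calls block until the motion is done:
- arm.movep(position, orientation): joint-space move of the TCP to a pose.
- arm.line_to(position, velocity=0.15, ori=None): straight line of the TCP; ori=None keeps the orientation; velocity is the mean speed in m/s.
- arm.move_j(angles): joint-space move.
- arm.move_gripper(opening, effort=None): opening from 0.0 (shut) to 1.0 (fully open); effort is the grip in N (None keeps the last); returns when the fingers have stopped.
- arm.pause(seconds).
- arm.ik(position, orientation): joint angles nearest the present ones, or None.
- imaging.snapshot(name): name is "side" or "top"; returns the picture (384x512x3 uint8, blue, green, red); there is no depth.
- imaging.camera_info(name): a dict with "fx", "fy", "cx", "cy" (pixels), "R" (3x3) and "t" (3): a world point X has camera coordinates R X + t. Camera axes: x right, y down, z forward; pixel columns grow to the right and rows downward; lengths in m; the calibration is good to about 2 mm. A picture is of the moment at which its call begins. camera_info takes no time and is no camera call.
A pose or a line that the arm cannot do raises arm.MotionError and nothing moves.
- finish_job(): hands the job in; it is judged then, once.
Trained networks look in the newest picture that a camera, given by its name, has taken for a name from the list of things; names that differ only in an ending like _2 or _b are one class to them, and where a whole thing is asked for, a point or a joint stands for the part that bears it (a point fixed in the world has none). Each returns a list of dicts, best first, with "confidence" (0 to 1); they miss things now and then, are a little off and sometimes report something else, mostly with a low value. They report only what shows in the picture. A call takes as long as a camera call.
- imaging.trace(camera, thing): "mask" (384x512 bool, what is visible of it) and "box" ([left, top, right, bottom] in pixels, round what is visible of it).
- imaging.mark_of(camera, thing): "point" ([column, row] in pixels: a listed point, or the origin of a listed thing).
Readings, each from a call of its own:
- arm.get_time(): time.
- arm.get_joint_positions(): joint angles.
- arm.get_dq(): joint speeds.
- arm.get_effort(): joint torques, N m.
- arm.get_tool_pos(): TCP position.
- arm.get_eef_rot(): TCP orientation.
- arm.get_ft_force(): force on the tool from outside, world axes, zero at the start.
- arm.get_wrist_torque(): the same for the moment, N m.
- arm.get_opening(): opening from 0.0 (shut) to 1.0 (fully open).
- arm.get_finger_force(): force on a finger pad.
Only numpy, scipy, OpenCV 4.12 (cv2) and the standard library are available. Lean on these libraries where they do the work, as an engineer would, in place of code of your own. Each camera call takes 0.05 s, during which the arm holds its last target. There are 200 camera calls.

## Task

Put each of the four wooden lids back on the white canister that it matches in size and shape, so that it sits flat on the rim with its plug in the mouth and its sides in line with the canister's. Lower the lids into place rather than dropping them, leave the canisters standing where they are, and do not knock over the pepper mill.

Things in the scene. Friction and masses are not known exactly. Their poses are not given: they have to be found in the camera images.
- lid_small: Small round wooden lid: plate 80 mm across, plug 48 mm across tapering to 40 mm at its foot, round knob 24 mm across its upper part and 20 mm at its neck. About 50 g. Pale wood. 46 mm tall: plug 0 to 10, plate 10 to 18, grip 18 to 46 mm above the origin, which is the centre of the plug's underside; z up. Starts lying on its plug on the worktop, grip up.
- lid_large: Large round wooden lid: plate 108 mm across, plug 76 mm tapering to 68 mm at its foot, round knob 24 mm across its upper part and 20 mm at its neck. About 90 g. Pale wood. 46 mm tall: plug 0 to 10, plate 10 to 18, grip 18 to 46 mm above the origin, which is the centre of the plug's underside; z up. Starts lying on its plug on the worktop, grip up.
- lid_square: Square wooden lid: plate 88 x 88 mm, plug 56 x 56 mm; its grip is a bar 40 mm long (lid's x axis) and 20 mm wide (lid's y axis). About 80 g. Pale wood. 46 mm tall: plug 0 to 10, plate 10 to 18, grip 18 to 46 mm above the origin, which is the centre of the plug's underside; z up. Starts lying on its plug on the worktop, grip up.
- lid_oblong: Oblong wooden lid: plate 114 mm (x) x 70 mm (y), plug 82 x 38 mm; its grip is a bar 40 mm long (x) and 20 mm wide (y). About 80 g. Pale wood. 46 mm tall: plug 0 to 10, plate 10 to 18, grip 18 to 46 mm above the origin, which is the centre of the plug's underside; z up. Starts lying on its plug on the worktop, grip up.
- canister_small: Small, tall round canister: 72 mm across outside, mouth 62 mm, 85 mm tall. Takes the small round lid: seated, the lid's plate rests on the rim, its origin 75 mm above the canister's; the plug has 7 mm of play all round. About 0.3 kg. White ceramic, walls 5 mm, stands loose, open end up. Origin: centre of its underside, z up.
- canister_large: Large round canister: 100 mm across outside, mouth 90 mm, 70 mm tall. Takes the large round lid: seated, its origin lies 60 mm above the canister's; 7 mm of play all round. About 0.45 kg. White ceramic, walls 5 mm, stands loose, open end up. Origin: centre of its underside, z up.
- canister_square: Square canister: 80 x 80 mm outside, mouth 70 x 70 mm, 75 mm tall; x and y along its sides. Takes the square lid, any quarter turn: seated, its origin lies 65 mm above the canister's; 7 mm of play on each side. About 0.45 kg. White ceramic, walls 5 mm, stands loose, open end up. Origin: centre of its underside, z up.
- canister_oblong: Oblong canister: 106 mm (x) x 62 mm (y) outside, mouth 96 x 52 mm, 60 mm tall. Takes the oblong lid, either way round: seated, its origin lies 50 mm above the canister's; 7 mm of play on each side. About 0.4 kg. White ceramic, walls 5 mm, stands loose, open end up. Origin: centre of its underside, z up.
- pepper_mill: Dark wooden pepper mill, turned, 52 mm across its foot and 140 mm tall, standing loose among the canisters and lids. Origin: centre of its underside, z up. A salt shaker, spice jar and egg cup (up to 75 mm tall) also stand in between; taller kitchen things stand to the sides.

How it is judged:
By the outcome, as a careful person would: the job done as asked, in the order asked, and still so for the second after the job is handed in, with the robot touching nothing.
It also fails if it takes over 109 s, if anything falls off the work surface, if the arm or the gripper's body presses on something with over 40 N, if the wrist force passes 120 N, or if a joint passes its speed limit or range.

## Working session

There is one attempt and no reset: what is moved stays moved. The work goes in short steps, each a Python script; the robot and the scene stay as the last script left them, time stands still between calls to the robot, and variables do not carry over. Pictures are saved under pics/ and viewed, at most 14 in all, crops included, and the job is handed in when it is done.

```bash
mkdir -p pics; ls; python3 - <<'E'
from station import arm, imaging
import cv2
for c in ("top","side"):
    cv2.imwrite(f"pics/{c}0.png",imaging.snapshot(c)); print(c,imaging.camera_info(c))
print(arm.get_eef_rot(),arm.get_tool_pos(),arm.get_time())
E
```

```text
pics
station.py
top {'fx': 456.87682927946594, 'fy': 456.87682927946594, 'cx': 258.96357207601676, 'cy': 182.14529200832928, 'R': array([[-0.00211814, -0.99985065, -0.01715227],
       [-0.98834962,  0.0047035 , -0.15212791],
       [ 0.15218587,  0.01663021, -0.98821197]]), 't': array([0.00581102, 0.48934788, 1.11102705])}
side {'fx': 351.3606330935471, 'fy': 351.3606330935471, 'cx': 251.25193844056736, 'cy': 193.35957082869066, 'R': array([[-0.77377122, -0.63307028,  0.02236336],
       [-0.40435436,  0.46643147, -0.78672691],
       [ 0.48762245, -0.61778936, -0.61689598]]), 't': array([0.39724095, 0.23122821, 0.74984451])}
[ 9.90703500e-01  1.36033866e-01 -1.68339017e-04 -1.15534653e-03] [ 0.17498041 -0.62529316  0.23023858] 0.1
```

View pics/top0.png

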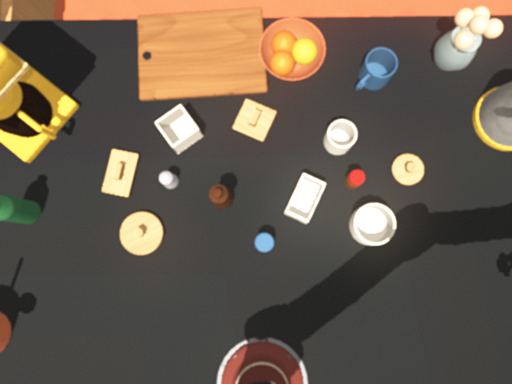

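View pics/side0.png

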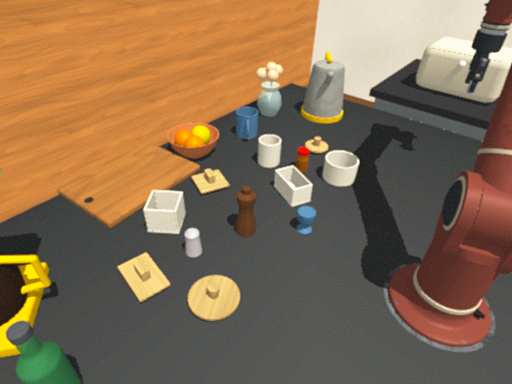

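```bash
cat > h.py <<'E'
import numpy as np, cv2
from scipy.optimize import minimize, least_squares
from station import arm, imaging
CI={c:imaging.camera_info(c) for c in("top","side")}
def proj(c,X):
    k=CI[c]; Y=np.asarray(X)@k["R"].T+k["t"]
    return np.c_[k["fx"]*Y[:,0]/Y[:,2]+k["cx"],k["fy"]*Y[:,1]/Y[:,2]+k["cy"]]
def circ(d,z):
    a=np.linspace(0,2*np.pi,48,endpoint=False); return np.c_[d/2*np.cos(a),d/2*np.sin(a),0*a+z]
def rect(a,b,z): return np.array([[s*a/2,t*b/2,z] for s in(-1,1) for t in(-1,1)])
def pr(f,z0,z1): return np.vstack([f(z0),f(z1)])
C=lambda d:(lambda z:circ(d,z)); Q=lambda a,b:(lambda z:rect(a,b,z))
def lid(plate,plug,grip): return [pr(plug,0,.010),pr(plate,.010,.018),pr(grip,.018,.046)]
M={"lid_small":lid(C(.08),C(.044),C(.024)),"lid_large":lid(C(.108),C(.072),C(.024)),
"lid_square":lid(Q(.088,.088),Q(.056,.056),Q(.04,.02)),"lid_oblong":lid(Q(.114,.07),Q(.082,.038),Q(.04,.02)),
"canister_small":[pr(C(.072),0,.085)],"canister_large":[pr(C(.1),0,.07)],
"canister_square":[pr(Q(.08,.08),0,.075)],"canister_oblong":[pr(Q(.106,.062),0,.06)]}
def sil(c,name,p,box,S=6):
    x,y,z,a=p; R=np.array([[np.cos(a),-np.sin(a),0],[np.sin(a),np.cos(a),0],[0,0,1]])
    l,t,r,b=box; im=np.zeros(((b-t)*S,(r-l)*S),np.uint8)
    for P in M[name]:
        uv=(proj(c,P@R.T+[x,y,z])-[l,t]+.5)*S-.5
        cv2.fillConvexPoly(im,np.round(cv2.convexHull(uv.astype(np.float32))*16).astype(np.int32),1,shift=4)
    return im.reshape(b-t,S,r-l,S).mean((1,3))
def tri(uvs):
    f=lambda X:np.concatenate([proj(c,X[None])[0]-uv for c,uv in uvs.items()])
    return least_squares(f,[.6,0,.03]).x
def fit(name,cams=("top","side"),zfix=None,p0=None,yaws=None):
    """pose x,y,z,yaw from the silhouettes in the newest pictures"""
    tr={}
    for c in cams:
        d=imaging.trace(c,name)
        if d and d[0]["confidence"]>.4: tr[c]=(d[0]["mask"],d[0]["confidence"])
    if p0 is None:
        uv={c:np.array(imaging.mark_of(c,name)[0]["point"]) for c in cams}
        p0=tri(uv)
    bx={}
    for c,(m,_) in tr.items():
        v,u=np.nonzero(m); bx[c]=(max(u.min()-10,0),max(v.min()-10,0),min(u.max()+11,512),min(v.max()+11,384))
    def cost(q):
        p=np.array([q[0],q[1],q[2] if zfix is None else zfix,q[3]/5])
        return sum(np.abs(sil(c,name,p,bx[c])-tr[c][0][bx[c][1]:bx[c][3],bx[c][0]:bx[c][2]]).sum()/tr[c][0].sum() for c in tr)
    rnd=name.endswith(("small","large"))
    best=None
    for a in ([0] if rnd else yaws if yaws is not None else np.arange(0,np.pi,np.pi/8)):
        q0=np.r_[p0[:3],a*5]; sx=np.vstack([q0]+[q0+d for d in np.diag([.006,.006,.006,1.])])
        r=minimize(cost,q0,method="Nelder-Mead",options=dict(initial_simplex=sx,xatol=1e-4,fatol=1e-4,maxiter=250))
        if best is None or r.fun<best.fun: best=r
    p=best.x.copy(); p[3]/=5
    return p,best.fun,{c:round(float(tr[c][1]),2) for c in tr},p0
E
python3 - <<'E'
from h import *
import json
for c in CI: imaging.snapshot(c)
out={}
for n in M:
    p,f,cf,p0=fit(n); out[n]=list(p); print(n,p.round(4),round(f,3),cf,p0.round(3))
for n in ["pepper_mill"]:
    try: print(n,tri({c:np.array(imaging.mark_of(c,n)[0]["point"]) for c in CI}).round(3))
    except Exception as e: print(n,e)
json.dump(out,open("poses.json","w"))
E
```

```text
lid_small [ 0.5254 -0.3753 -0.0018  0.0335] 0.319 {'top': 0.82, 'side': 0.57} [ 0.523 -0.376  0.003]
lid_large [ 3.648e-01  3.040e-01 -1.000e-04  1.534e-01] 0.076 {'top': 0.94, 'side': 0.73} [0.368 0.304 0.007]
lid_square [ 6.7890e-01 -4.0000e-04 -1.9900e-02  1.1289e+00] 0.072 {'side': 0.95} [0.657 0.02  0.011]
lid_oblong [5.1960e-01 3.6530e-01 1.1000e-03 2.9309e+00] 0.112 {'top': 0.92, 'side': 0.71} [0.523 0.362 0.   ]
canister_small [ 0.6018 -0.1988 -0.0015 -0.001 ] 0.144 {'top': 0.94, 'side': 0.94} [ 0.608 -0.206 -0.018]
canister_large [ 0.383  -0.2733 -0.0023  0.2326] 0.078 {'top': 0.86, 'side': 0.86} [ 0.384 -0.273  0.005]
canister_square [6.264e-01 2.103e-01 5.000e-04 6.347e-01] 0.117 {'top': 0.97, 'side': 0.79} [ 0.632  0.21  -0.008]
canister_oblong [ 0.4489 -0.1091 -0.0017 -0.4635] 0.099 {'top': 0.9, 'side': 0.73} [ 0.441 -0.1    0.007]
pepper_mill [0.4   0.06  0.125]
```

```bash
python3 - <<'E'
from h import *
import json
im={c:imaging.snapshot(c) for c in CI}
out=json.load(open("poses.json"))
for n in M:
    p,f,cf,_=fit(n,zfix=0,p0=np.array([.664,.012,0]) if n=="lid_square" else np.array(out[n][:3]),yaws=np.arange(0,np.pi,np.pi/8) if n=="lid_square" else [out[n][3]]); p[2]=0
    print(n,p.round(4),round(f,3),cf); out[n]=list(p)
json.dump(out,open("poses.json","w"))
for c in CI:
    l,t,r,b=(90,85,440,270) if c=="top" else (100,90,370,330); s=2 if c=="top" else 2
    g=cv2.resize(im[c][t:b,l:r],None,fx=s,fy=s,interpolation=cv2.INTER_CUBIC)
    for n in M:
        x,y,z,a=out[n]; R=np.array([[np.cos(a),-np.sin(a),0],[np.sin(a),np.cos(a),0],[0,0,1]])
        for P in M[n]:
            h=cv2.convexHull(((proj(c,P@R.T+[x,y,z])-[l,t]+.5)*s-.5).astype(np.float32)); cv2.polylines(g,[np.round(h*16).astype(np.int32)],True,(0,0,255) if "lid" in n else (0,200,0),1,shift=4)
    cv2.imwrite(f"pics/ov_{c}.png",g)
E
```

```text
lid_small [ 0.5252 -0.375   0.      0.2464] 1.201 {'top': 0.6, 'side': 0.71}
lid_large [0.3646 0.3042 0.     0.1476] 0.081 {'top': 0.62, 'side': 0.72}
lid_square [0.6586 0.0176 0.     2.708 ] 0.154 {'top': 0.9, 'side': 0.92}
lid_oblong [0.5195 0.3655 0.     2.9354] 0.123 {'top': 0.84, 'side': 0.57}
canister_small [ 0.6023 -0.1996  0.      0.2376] 0.152 {'top': 0.68, 'side': 0.75}
canister_large [ 0.3831 -0.2725  0.      0.1217] 0.092 {'top': 0.56, 'side': 0.66}
canister_square [0.627  0.2107 0.     0.6442] 0.103 {'top': 0.81, 'side': 0.81}
canister_oblong [ 0.4477 -0.1077  0.     -0.4437] 0.094 {'top': 0.87, 'side': 0.64}
```

View pics/ov_top.png

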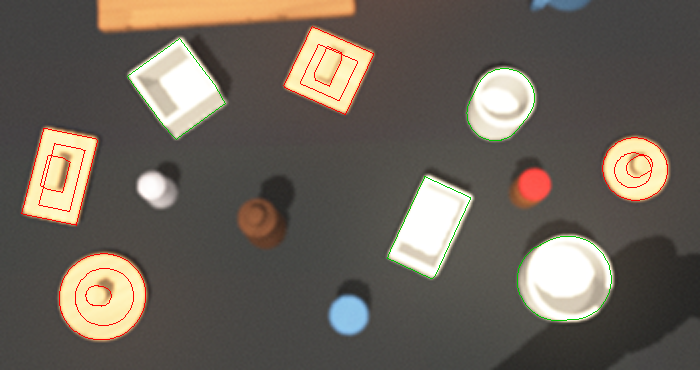

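View pics/ov_side.png

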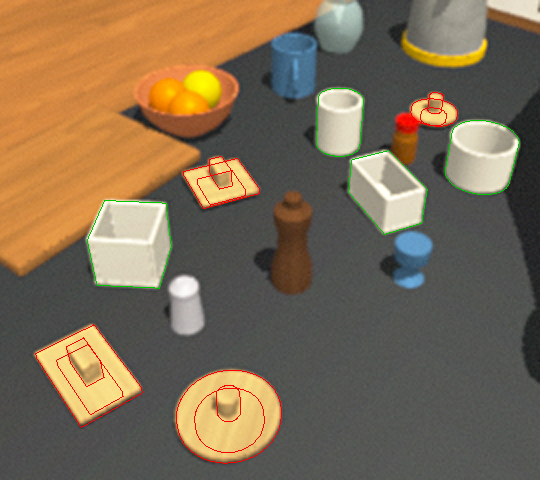

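```bash
cat >> h.py <<'E'
def overlay(fn,items,poses,im,half=27,s=7):
    row=[]
    for c,n in items:
        x,y,z,a=poses[n]; R=np.array([[np.cos(a),-np.sin(a),0],[np.sin(a),np.cos(a),0],[0,0,1]])
        ctr=np.round(proj(c,np.array([[x,y,z+.03]]))[0]).astype(int); l,t=ctr-half
        g=cv2.resize(im[c][t:t+2*half,l:l+2*half],None,fx=s,fy=s,interpolation=cv2.INTER_CUBIC)
        for P in M[n]:
            h=cv2.convexHull(((proj(c,P@R.T+[x,y,z])-[l,t]+.5)*s-.5).astype(np.float32)); cv2.polylines(g,[np.round(h*16).astype(np.int32)],True,(0,0,255),1,shift=4)
        row.append(g)
    k=len(row)//2 if len(row)>3 else len(row)
    cv2.imwrite(fn,np.vstack([np.hstack(row[i:i+k]) for i in range(0,len(row),k)]))
E
python3 - <<'E'
from h import *
import json
im={c:cv2.imread(f"pics/{c}0.png") for c in CI}; o=json.load(open("poses.json"))
overlay("pics/z1.png",[(c,n) for c in CI for n in("lid_small","lid_large","lid_square","lid_oblong")],o,im,24,4)
E
```

```text
(no output)
```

View pics/z1.png

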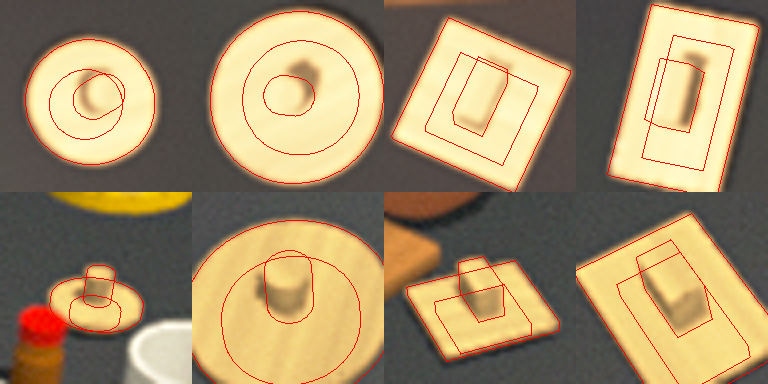

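```bash
cat > act.py <<'E'
from h import *
import json
GZ=.0205; HI=.235
SEAT=dict(small=.075,large=.060,square=.065,oblong=.050)
YAWS=dict(small=np.arange(12)*np.pi/6,large=np.arange(12)*np.pi/6,square=np.arange(4)*np.pi/2,oblong=np.arange(2)*np.pi)
quat=lambda a:[np.cos(a/2),np.sin(a/2),0,0]
def hover(x,y,yaws,zlow):
    q0=np.array(arm.get_joint_positions()); c=[]
    for a in yaws:
        q=arm.ik([x,y,HI],quat(a)); ql=arm.ik([x,y,zlow],quat(a))
        if q is None or ql is None: continue
        c.append((np.abs(np.array(q)-q0).max()+.3*abs(q[6]),a))
    a=min(c)[1]; arm.movep([x,y,HI],quat(a)); return a
def pick(kind,p):
    arm.move_gripper(.6,30)
    x,y,_,yaw=p; ys=(yaw+np.arange(2)*np.pi) if kind in("square","oblong") else YAWS[kind]
    a=hover(x,y,ys,GZ)
    arm.line_to([x,y,.07],.2); arm.line_to([x,y,GZ],.06)
    arm.move_gripper(0.,30); arm.pause(.1)
    print("grip",arm.get_opening(),arm.get_finger_force(),"t",arm.get_time())
    arm.line_to([x,y,.06],.06); arm.line_to([x,y,HI],.25)
    print("held",arm.get_opening(),arm.get_finger_force())
    return a
def place(kind,p):
    x,y,_,yaw=p; z=SEAT[kind]+GZ
    a=hover(x,y,YAWS[kind]+yaw,z)
    arm.line_to([x,y,z+.025],.2); arm.line_to([x,y,z+.003],.04); arm.pause(.15)
    f0=arm.get_ft_force()[2]; h=z+.003
    while h>z-.0025:
        h-=.001; arm.line_to([x,y,h],.02); arm.pause(.05)
        df=arm.get_ft_force()[2]-f0
        if df>1.5: break
    print("seat at dz %.1f mm, dF %.1f"%((h-z)*1e3,df), np.round(np.array(arm.get_tool_pos())-[x,y,z],4))
    arm.move_gripper(.5); arm.pause(.1)
    arm.line_to([x,y,z+.04],.06); arm.line_to([x,y,HI],.25)
    print("t",arm.get_time())
E
python3 - <<'E'
from act import *
o=json.load(open("poses.json")); o["canister_square"][3]=.64; o["canister_oblong"][3]=-.455; json.dump(o,open("poses.json","w"))
pick("small",o["lid_small"]); place("small",o["canister_small"])
im={"top":imaging.snapshot("top"),"side":imaging.snapshot("side")}
cv2.imwrite("pics/s1.png",np.hstack([im["top"][80:280,240:440],im["side"][80:280,200:400]]).repeat(2,0).repeat(2,1))
E
```

```text
grip 0.26355419361260257 29.50004819780588 t 7.2333
held 0.27115225678808635 29.41408020327799
seat at dz 0.0 mm, dF 4.3 [ 0.0002 -0.      0.0006]
t 13.95
```

View pics/s1.png

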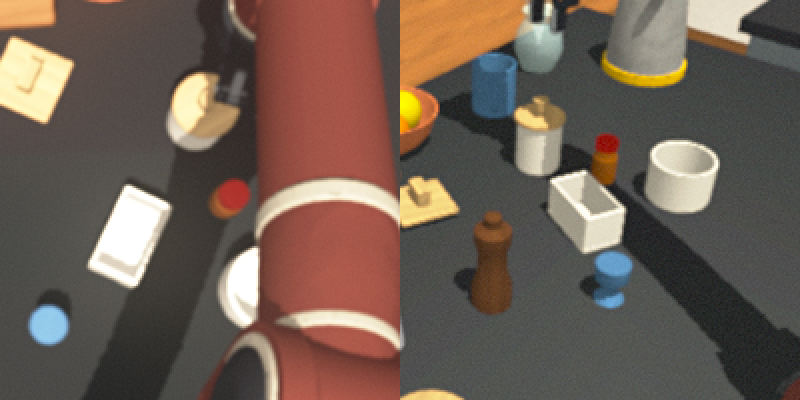

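The small lid (knob around (540,105) in the right half) sits flat on its canister, and contact came at the expected height. I'll do the other three the same way.

```bash
python3 - <<'E'
from act import *
o=json.load(open("poses.json"))
for k in("square","oblong","large"):
    print(k); pick(k,o["lid_"+k]); place(k,o["canister_"+k])
arm.movep([.25,.5,.3],quat(1.1))
im={c:imaging.snapshot(c) for c in CI}
for c in CI: cv2.imwrite(f"pics/end_{c}.png",im[c])
P={}
for k in SEAT:
    p=list(o["canister_"+k]); P["canister_"+k]=p; P["lid_"+k]=[p[0],p[1],SEAT[k],p[3]]
o2=dict(o)
fin={}
for k in SEAT:
    n="lid_"+k
    try:
        p,f,cf,_=fit(n,zfix=SEAT[k],p0=np.array(P[n][:3]),yaws=[P[n][3]]); print(n,"off mm",((p[:2]-P[n][:2])*1e3).round(1),"yaw deg",np.degrees(p[3]-P[n][3]).round(1),round(f,3),cf)
    except Exception as e: print(n,e)
overlay("pics/z2.png",[(c,n) for c in CI for n in("lid_small","lid_large","lid_square","lid_oblong")],P,im,24,4)
print(arm.get_time())
E
```

```text
square
grip 0.23160024631385298 29.88462120294571 t 17.625
held 0.2292417227439056 29.47408139705658
seat at dz 0.0 mm, dF 5.2 [0.0002 0.0001 0.0005]
t 24.4667
oblong
grip 0.22483925465576865 30.800791382789612 t 27.9167
held 0.22929789199426484 30.34880518913269
seat at dz 0.0 mm, dF 6.3 [ 0.0001 -0.      0.0004]
t 35.8333
large
grip 0.26231652428910024 29.561460530385375 t 40.05
held 0.26908876957904065 29.44350416888483
seat at dz 0.0 mm, dF 5.4 [ 0.0002 -0.0001  0.0004]
t 48.1917
lid_small off mm [-1.   0.6] yaw deg -17.3 0.138 {'top': 0.9, 'side': 0.69}
lid_large off mm [-0.8  1.1] yaw deg -7.5 0.05 {'side': 0.62}
lid_square off mm [139.8  50. ] yaw deg 143.0 2.0 {'top': 0.71, 'side': 0.58}
lid_oblong off mm [ 0.  -0.5] yaw deg 0.2 0.043 {'top': 0.92}
51.4667
```

View pics/z2.png

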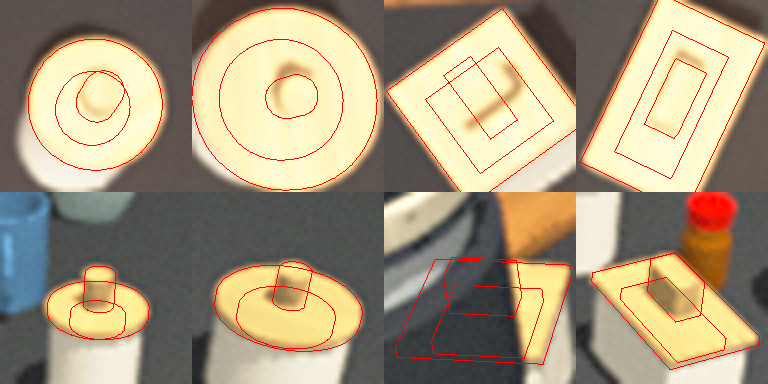

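View pics/end_side.png

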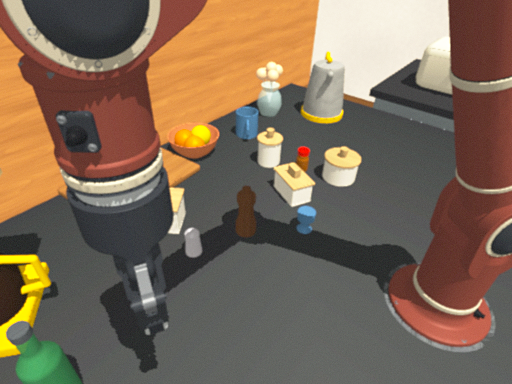

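View pics/end_top.png

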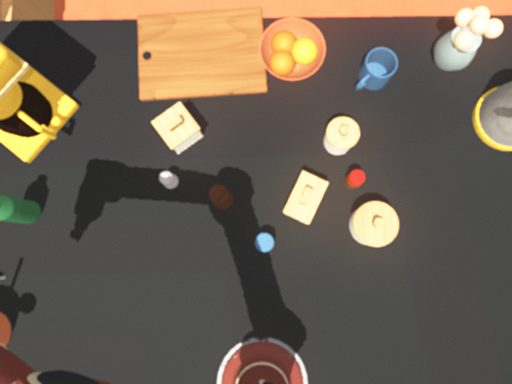

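All four lids match their expected seated outlines. In the top view the small lid is at (341,134), large at (375,223), square at (178,126) and oblong at (306,196). The mill is still standing at (245,210) in the side view, and the arm touches nothing.

```bash
python3 -c "
from station import finish_job
print(finish_job())"
```

```text
the job is handed in; nothing more can be done
None
```

I put all four lids back on their matching canisters, left the pepper mill standing, and handed the job in at about 51 s on the robot clock; the arm hid most of the square lid in the final side view, so I checked that one from the top view and the contact height only.

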